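Set the flat bar on the sawing board for the cut

TASK

The red-painted end of the flat steel bar is to be sawn off. Push the bar with your fingertips until its long side lies snug against the fence of the sawing board and the red end, all of it and no bare steel, hangs out past the board's edge on the robot's right, so that the paint line is level with that edge. Only push it, do not pick it up, leave everything else on the counter where it is, and finish with your hand clear.

Things in the scene. Friction and masses are not known exactly. Their poses are not given: they have to be found in the camera images.
- sawing_board: Beech sawing board, fixed: 200 mm (x, away from the robot) by 300 mm (y, to the left), top 30 mm above the counter. Origin: centre of its underside. Darker fence on the far part of the top: near face at x = +60 mm, 40 mm deep, 16 mm high above the top, from y = +150 to -100 mm, so it stops 50 mm short of the right-hand edge. Sawing edge: the right-hand edge, y = -150 mm.
- board_edge (a point): Point on the upper right-hand edge of the sawing board, at board x = +40 mm, y = -150 mm, z = 30 mm (on the line along which the bar's middle runs when the bar lies against the fence). Axes as the board's.
- fence_foot (a point): Foot of the fence's near face, at board x = +60 mm, y = 0, z = 30 mm. Axes as the board's.
- flat_bar: Loose flat steel bar, 200 mm long (y), 40 mm wide (x), 6 mm thick, about 0.4 kg, flat on the sawing board. The last 50 mm at its -y (right-hand) end is painted red, the rest is bare steel. Origin: centre of its underside; y along it towards the bare end, x across it towards the fence, z up. Against the fence its origin is at board x = +40 mm.
- paint_line (a point): Middle of the line on the bar's top where red paint meets bare steel: 50 mm from the bar's red end, at bar (0, -50, 6) mm. Axes as the bar's.
- hacksaw: Hacksaw with red frame and black grip, 120 x 415 x 26 mm, lying flat on the counter beyond the fence. Origin: middle, at counter level. Leave alone.
- paint_can: White and red spray can, 65 mm across, 188 mm tall, standing to the left of the board. Origin: centre of its base. Leave alone.
- oil_bottle: Yellow oil bottle, 60 mm across, 140 mm tall, standing to the left of the board. Origin: centre of its base. Leave alone.
- tape_measure: Yellow tape measure, 36 x 72 x 68 mm tall, standing on the counter just right of the board's near right corner. Origin: centre of its base. Leave alone.
- try_square: Try square, dark wooden stock 110 mm long and 16 mm thick, steel blade 150 mm long, lying on the counter just left of the board. Origin: on the counter, 50 mm from the stock towards the blade's tip. Leave alone.
- offcut_bin: Red open plastic bin 170 x 110 x 75 mm tall with a piece of steel in it, to the right of the board. Origin: centre of its underside. Leave alone.
- spare_bar: Another flat steel bar, 160 x 40 x 6 mm, with a blue end, lying on the counter beyond the offcut bin, on the right. Origin: centre of its underside. Leave alone.
Not all that is in view belongs to the job. Leave any black or orange look-alike of the flat_bar alone.

How it is judged:
By the outcome, as a careful person would: the job done as asked, in the order asked, and still so for the second after the job is handed in, with the robot touching nothing.
It also fails if it takes over 48 s, if anything falls off the work surface, if the arm or the gripper's body presses on something with over 40 N, if the wrist force passes 120 N, or if a joint passes its speed limit or range.

ROBOT

A 6-joint arm with a two-finger parallel gripper is mounted at the origin on the work surface. World frame = base frame: x ahead of the robot, y to its left, z up, the work surface at z = 0. Lengths are in m, angles in rad, forces in N, time in s.
With the tool pointing down it reaches from about 0.3 to 0.775 m from the base axis. Payload 14.6 kg.
Tool frame: the origin (TCP) lies midway between the tips of the shut fingers; the grasp point (between the pads) lies 19 mm behind it (grasp_offset is the distance from the TCP to the grasp point, in m); z points along the fingers, y is the line along which they close (so a half turn about z gives the same grasp; the last joint's range is limited). The gripper opens to 94 mm and grips with 3 to 60 N. Pads are 16 mm wide; open, the fingers measure 119 mm over their backs; the gripper's body (75 mm by 177 mm) begins 78 mm behind the grasp point.
Start: joints at [1.266, 0.3, 1.521, -0, 1.321, -0.067], TCP at [0.13, 0.535, 0.205] pointing down, gripper open.
Joint ranges: [-3.03, 3.03], [-0.79, 2.21], [0.23, 2.52], [-1.04, 4.18], [0, 3.07], [-2.55, 2.55]. Speed limits (rad/s): [2.22, 2.22, 2.57, 3.14, 3.14, 3.14].

INTERFACE

Orientations are given as [roll, pitch, yaw] about the fixed x, y, z axes, in that order (R = Rz(yaw) Ry(pitch) Rx(roll)).
In Python, from station import * gives the robot as it stands. The module is installed in compiled form; this text tells all that it offers.
- The arm moves only by the tool send_rows, never from a script. Its argument "rows" is a list of rows, each an object of numbers: "dx", "dy", "dz": the shift along the tool's x, y, z in mm; "roll": the turn about the tool's z in degrees; "jaw": the closure, from -1 (fully open) to 1 (shut). In form: [{"dx": .., "dy": .., "dz": .., "roll": .., "jaw": ..}, ...]. A call has 1 to 12 rows; each row shifts and turns the commanded pose from where the row before left it, along the tool's axes as they then stand; what a row does not reach is not made up. A row lasts 1/12 s, in which the tool goes at most 41.7 mm and 7.16 degrees, less where a joint would pass 70% of its speed; a pose out of reach is approached as far as the arm can. A call is refused whole if a number of a shift passes 41.7 or a number of a turn 7.16, either way. A call with a gripper value outside its range is refused whole. The fingers move at their own pace and stop on an object; "force" is the grip in N (left out, the last holds). Time passes only in rows, so rows that do not move let the fingers close. It gives the time, the measured TCP pose, the force, the opening and the grip force at its end, in the units of the state.
- get_obs(): the state, without advancing time (a new reading comes with each control period).
- camera(name): name is "scene" or "top" or "wrist"; returns a dict with "frame" (400x640x3 uint8, red, green, blue), "z_map" (400x640 float32, m along the optical axis (not along the pixel's ray), 0 where there is no reading), "camera_matrix" (3x3 intrinsics, pixels), "rvec" (rotation vector, rad) and "tvec" (3), from world to camera coordinates, as OpenCV has them. Camera axes: x right, y down, z forward; pixel columns grow to the right and rows downward; lengths in m; the calibration is good to about 2 mm. A picture is of the moment at which its call begins.
- hand_in(): hands the job in; it is judged then, once.
The state is a dict: "time_s": time; "qpos": joint angles; "joint_vel": joint speeds; "tau": joint torques, N m; "ee_pos": TCP position; "eef_rot": TCP orientation; "force": force on the tool from outside, world axes, zero at the start; "moment": the same for the moment, N m; "grip_width": finger opening in m; "grip_force": force on a finger pad.
Only numpy, scipy, OpenCV 4.12 (cv2) and the standard library are available. Lean on these libraries where they do the work, as an engineer would, in place of code of your own. Each camera call takes 0.05 s, during which the arm holds its last target. There are 200 camera calls.

## Working session

There is one attempt and no reset: what is moved stays moved. The work goes in short steps, Python scripts to look and compute and a tool call to move; the robot and the scene stay as the last step left them, time stands still between calls to the robot, and variables do not carry over. Pictures are saved under pics/ and viewed, at most 14 in all, crops included, and the job is handed in when it is done.

Besides the shell and the picture viewer there is one more tool, called after "Request:" by a JSON object that holds its "api" and its "payload", one argument or row to a line. send_rows: Moves the arm, as the interface text tells. Its arguments: {"type":"object","properties":{"rows":{"type":"array"},"force":{"type":"number"}},"required":["rows"]}

```bash
mkdir -p pics; cat > h.py <<'E'
from station import *
import numpy as np, cv2
def snap(n,f):
    c=camera(n); np.savez('pics/'+f+'.npz',**c); cv2.imwrite('pics/'+f+'.png',cv2.cvtColor(c['frame'],cv2.COLOR_RGB2BGR)); return c
def load(f): return dict(np.load('pics/'+f+'.npz'))
def plane(c,u,v,z):
    K=c['camera_matrix'];R=cv2.Rodrigues(c['rvec'])[0];t=np.ravel(c['tvec'])
    d=R.T@np.linalg.inv(K)@[u,v,1];o=-R.T@t
    return o+d*(z-o[2])/d[2]
def dep(c,u,v):
    K=c['camera_matrix'];R=cv2.Rodrigues(c['rvec'])[0];t=np.ravel(c['tvec'])
    z=c['z_map'][int(v),int(u)]
    return R.T@(np.linalg.inv(K)@[u,v,1]*z-t)
def crop(f,x0,y0,x1,y1,s,out):
    i=cv2.imread('pics/'+f+'.png')[y0:y1,x0:x1]
    cv2.imwrite('pics/'+out+'.png',cv2.resize(i,None,fx=s,fy=s,interpolation=cv2.INTER_CUBIC))
E
python3 -c "
from h import *
snap('top','top0');snap('scene','sc0');print(get_obs())"
```

```text
{'time_s': 0.1, 'qpos': array([ 1.26638996e+00,  3.00406032e-01,  1.52150990e+00,  1.27321272e-05,
        1.32070836e+00, -6.65988973e-02]), 'joint_vel': array([ 0.00117351, -0.00187143,  0.00061103,  0.00174713,  0.00067199,
        0.00120232]), 'tau': array([ 2.06718294e-03, -5.32649946e+01, -3.53284550e+01,  7.10594212e-02,
        2.34706578e-02, -4.55282395e-05]), 'ee_pos': array([0.12949345, 0.53429754, 0.20495213]), 'eef_rot': array([-3.14056412e+00, -8.09610878e-05,  2.90378198e+00]), 'force': array([ 0.34393376, -0.82002744,  0.36517594]), 'moment': array([-0.01908047, -0.04880277,  0.0136968 ]), 'grip_force': 0.0, 'grip_width': 0.09383767614106604}
```

View pics/top0.png

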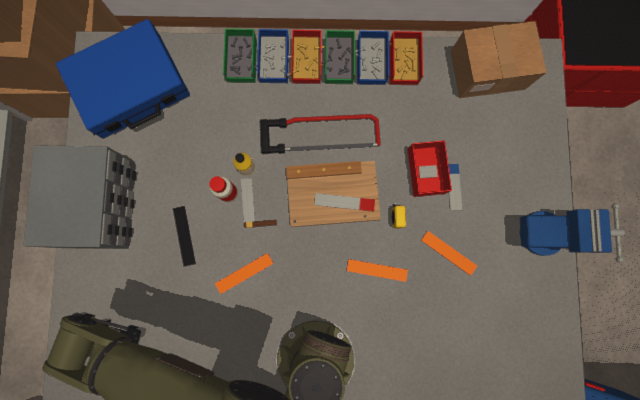

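View pics/sc0.png

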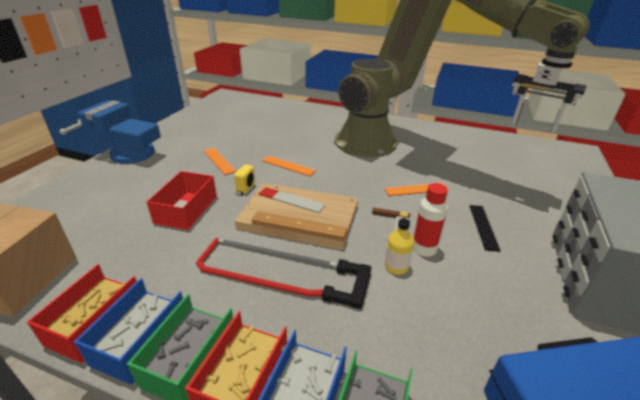

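The top view shows the board at about (333,194), with the grey, red-ended bar on it at (345,203). Possible look-alikes:
- black bar (184,236)
- orange bars (244,273), (377,270) and (448,252)
- blue-ended spare bar (455,187)
- steel piece in the bin (428,172)

I choose the one on the board with the red end, and check it in a close crop.

```bash
python3 -c "
from h import *
crop('top0',275,150,415,240,5.7,'top0c')"
```

```text
(no output)
```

View pics/top0c.png

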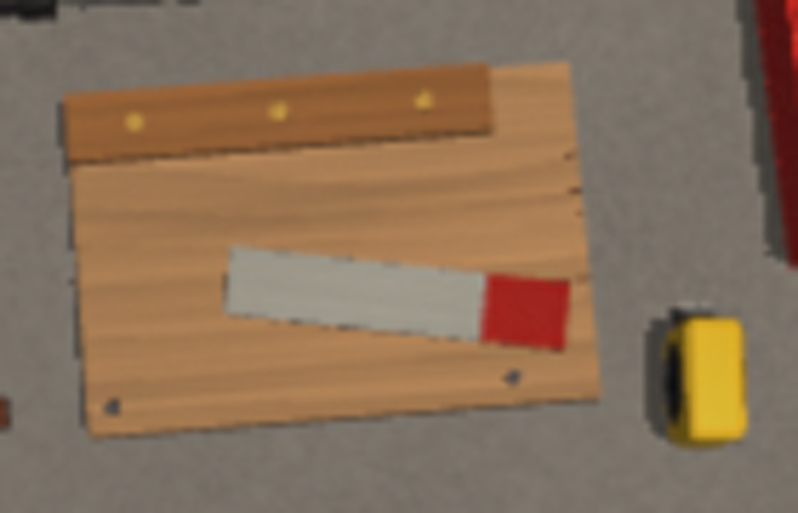

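The crop confirms it: bare-steel bar with a red right end. In crop pixels, the bare end is (233,246)/(226,313), the paint line (487,274)/(481,341) and the red end (570,280)/(563,350). The board's right edge runs (570,62)–(600,400), and the fence face foot runs from about (75,162) to (492,133).

```bash
python3 -c "
from h import *
c=load('top0')
P=lambda u,v,z:plane(c,275+(u+.5)/5.7-.5,150+(v+.5)/5.7-.5,z)
for n,u,v,z in [('NL',92,437,.03),('NR',600,400,.03),('FR',570,62,.03),('fenceL',75,162,.03),('fenceR',492,133,.03),('bareF',233,246,.036),('bareN',226,313,.036),('redF',570,280,.036),('redN',563,350,.036),('pF',487,274,.036),('pN',481,341,.036),('tapeL',680,325,.068),('tapeLN',680,435,.068)]: print(n,P(u,v,z).round(4))
print(dep(c,320,215),dep(c,340,202))"
```

```text
NL [0.4298 0.0881 0.03  ]
NR [ 0.4554 -0.2076  0.03  ]
FR [ 0.6566 -0.1911  0.03  ]
fenceL [0.5921 0.1015 0.03  ]
fenceR [ 0.613  -0.1447  0.03  ]
bareF [0.5423 0.0077 0.036 ]
bareN [0.5028 0.0112 0.036 ]
redF [ 0.525  -0.1896  0.036 ]
redN [ 0.4838 -0.1853  0.036 ]
pF [ 0.5279 -0.141   0.036 ]
pN [ 0.4884 -0.1375  0.036 ]
tapeL [ 0.4954 -0.2475  0.068 ]
tapeLN [ 0.4326 -0.2468  0.068 ]
[ 0.46804324 -0.00832393  0.03542179] [ 0.51238058 -0.07435849  0.03567064]
```

Request:
{"api": "send_rows", "payload": {
  "rows": [
    {"roll": -6.2,"jaw": -1},
    {"roll": -6.2},
    {"roll": -6.2},
    {"dx": -11,"dy": -27},
    {"dx": -11,"dy": -27},
    {"dx": -11,"dy": -27},
    {"dx": -11,"dy": -27},
    {"dx": -11,"dy": -27},
    {"dx": -11,"dy": -27},
    {"dx": -11,"dy": -27},
    {"dx": -11,"dy": -27},
    {"dx": -11,"dy": -27}
  ]
}}

```text
invalid input at $.rows[0]: expected keys dx, dy, dz, roll, jaw
```

Request:
{"api": "send_rows", "payload": {
  "rows": [
    {"dx": -11,"dy": -27},
    {"dx": -11,"dy": -27},
    {"dx": -11,"dy": -27},
    {"dx": -11,"dy": -27},
    {"dx": -11,"dy": -27},
    {"dx": -11,"dy": -27},
    {"dx": -11,"dy": -27},
    {"dx": -11,"dy": -27},
    {"dx": -11,"dy": -27},
    {"dx": -11,"dy": -27},
    {"dx": -11,"dy": -27},
    {"dx": -11,"dy": -27}
  ]
}}

```text
invalid input at $.rows[0]: expected keys dx, dy, dz, roll, jaw
```

Request:
{"api": "send_rows", "payload": {
  "rows": [
    {"dx": -11,"dy": -27},
    {"dx": -11,"dy": -27},
    {"dx": -11,"dy": -27},
    {"dx": 0,"dy": 0},
    {"dx": 0}
  ]
}}

```text
invalid input at $.rows[0]: expected keys dx, dy, dz, roll, jaw
```

```bash
python3 -c "
from h import *
snap('wrist','w1');o=get_obs();print(o['ee_pos'],o['eef_rot'],o['time_s'],o['force'])"
```

```text
[0.12950242 0.53434    0.20502644] [-3.14074667e+00 -4.59836946e-05  2.90380647e+00] 0.15 [-1.05729788  0.28431794 -0.31420716]
```

View pics/w1.png

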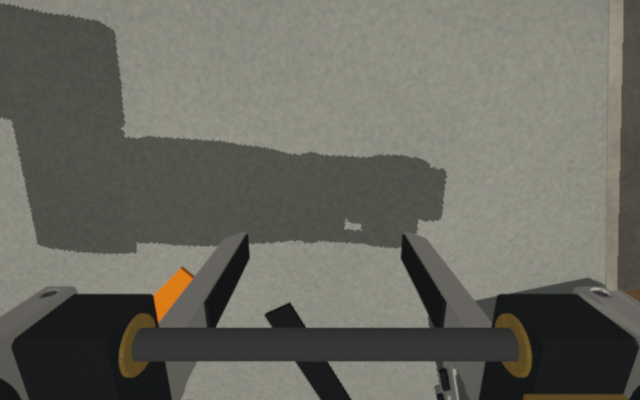

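The picture shows only the counter and the arm's shadow, because the moves were refused: every row needs all five keys. I'll resend them.

Request:
{"api": "send_rows", "payload": {
  "rows": [
    {"dx": 0,"dy": 0,"dz": 0,"roll": -6.2,"jaw": -1},
    {"dx": 0,"dy": 0,"dz": 0,"roll": -6.2,"jaw": -1},
    {"dx": 0,"dy": 0,"dz": 0,"roll": -6.2,"jaw": -1},
    {"dx": -11,"dy": -27,"dz": 0,"roll": 0,"jaw": -1},
    {"dx": -11,"dy": -27,"dz": 0,"roll": 0,"jaw": -1},
    {"dx": -11,"dy": -27,"dz": 0,"roll": 0,"jaw": -1},
    {"dx": -11,"dy": -27,"dz": 0,"roll": 0,"jaw": -1},
    {"dx": -11,"dy": -27,"dz": 0,"roll": 0,"jaw": -1},
    {"dx": -11,"dy": -27,"dz": 0,"roll": 0,"jaw": -1},
    {"dx": -11,"dy": -27,"dz": 0,"roll": 0,"jaw": -1},
    {"dx": -11,"dy": -27,"dz": 0,"roll": 0,"jaw": -1},
    {"dx": -11,"dy": -27,"dz": 0,"roll": 0,"jaw": -1}
  ]
}}

```text
time_s: 1.15
ee_pos: [0.2495, 0.2997, 0.2054]
eef_rot: [-3.142, -0.0, -3.054]
force: [0.4, -0.1, -1.0]
grip_width: 0.0943
grip_force: 0.0
```

Request:
{"api": "send_rows", "payload": {
  "rows": [
    {"dx": -11,"dy": -27,"dz": 0,"roll": 0,"jaw": -1},
    {"dx": -11,"dy": -27,"dz": 0,"roll": 0,"jaw": -1},
    {"dx": -11,"dy": -27,"dz": 0,"roll": 0,"jaw": -1},
    {"dx": -11,"dy": -27,"dz": 0,"roll": 0,"jaw": -1},
    {"dx": -11,"dy": -27,"dz": 0,"roll": 0,"jaw": -1},
    {"dx": -11,"dy": -27,"dz": 0,"roll": 0,"jaw": -1},
    {"dx": -11,"dy": -27,"dz": 0,"roll": 0,"jaw": -1},
    {"dx": -11,"dy": -27,"dz": 0,"roll": 0,"jaw": -1},
    {"dx": -11,"dy": -27,"dz": 0,"roll": 0,"jaw": -1},
    {"dx": -11,"dy": -27,"dz": 0,"roll": 0,"jaw": -1},
    {"dx": -11,"dy": -27,"dz": 0,"roll": 0,"jaw": -1},
    {"dx": -11,"dy": -27,"dz": 0,"roll": 0,"jaw": -1}
  ]
}}

```text
time_s: 2.15
ee_pos: [0.4092, -0.0118, 0.2054]
eef_rot: [-3.142, 0.0, -3.055]
force: [-0.6, -0.1, 0.2]
grip_width: 0.0942
grip_force: 0.0
```

Request:
{"api": "send_rows", "payload": {
  "rows": [
    {"dx": -11,"dy": -27,"dz": 0,"roll": 0,"jaw": -1},
    {"dx": -11,"dy": -27,"dz": 0,"roll": 0,"jaw": -1},
    {"dx": -11,"dy": -27,"dz": 0,"roll": 0,"jaw": -1},
    {"dx": 0,"dy": 0,"dz": 0,"roll": 0,"jaw": -1},
    {"dx": 0,"dy": 0,"dz": 0,"roll": 0,"jaw": -1}
  ]
}}

```text
time_s: 2.57
ee_pos: [0.4487, -0.0889, 0.2049]
eef_rot: [3.141, -0.001, -3.057]
force: [0.1, -0.4, 0.1]
grip_width: 0.0939
grip_force: 0.0
```

```bash
python3 -c "
from h import *
snap('wrist','w2');o=get_obs();print(o['ee_pos'],o['eef_rot'],o['time_s'],o['force'])"
```

```text
[ 0.44847388 -0.08814366  0.2050644 ] [ 3.14113424e+00 -8.91371840e-04 -3.05564567e+00] 2.6167 [ 0.29071731  0.07598439 -0.30314042]
```

View pics/w2.png

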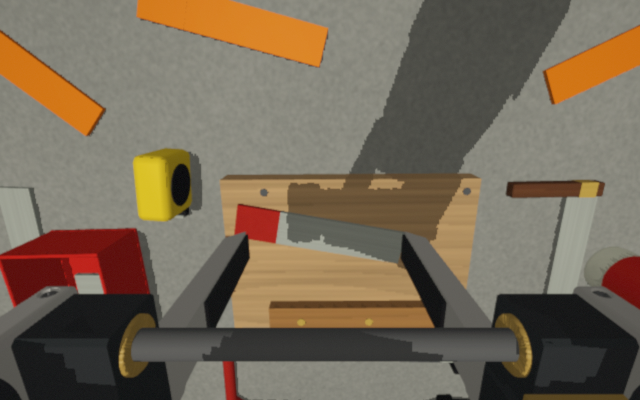

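The wrist view (robot at the top) shows the board's near edge level at row ~180 from (222,180) to (480,180). The bar's red corner is at (238,205), and the paint line runs (280,212)–(278,242). The tape measure at (163,185) is clear of the fingers. I'll check this against the calibration, then go down.

```bash
python3 -c "
from h import *
c=load('w2')
for n,u,v,z in [('NR',222,181,.03),('NL',480,181,.03),('redN',238,205,.036),('pN',281,212,.036),('pF',277,243,.036),('fenceR',270,303,.046)]: print(n,plane(c,u,v,z).round(4))
for u,v in [(340,193),(250,270),(255,225)]: print(dep(c,u,v).round(4))
crop('w2',200,160,500,335,2.6,'w2c')"
```

```text
NR [ 0.4595 -0.2056  0.03  ]
NL [0.4339 0.0896 0.03  ]
redN [ 0.4848 -0.1855  0.036 ]
pN [ 0.4891 -0.1357  0.036 ]
pF [ 0.5287 -0.1386  0.036 ]
fenceR [ 0.6054 -0.1425  0.046 ]
[ 0.4616 -0.0693  0.0314]
[ 0.5711 -0.1714  0.03  ]
[ 0.5075 -0.1652  0.0369]
```

Request:
{"api": "send_rows", "payload": {
  "rows": [
    {"dx": 0,"dy": 0,"dz": 30,"roll": 0,"jaw": -1},
    {"dx": 0,"dy": 0,"dz": 30,"roll": 0,"jaw": -1},
    {"dx": 0,"dy": 0,"dz": 30,"roll": 0,"jaw": -1},
    {"dx": 0,"dy": 0,"dz": 30,"roll": 0,"jaw": -1},
    {"dx": 0,"dy": 0,"dz": 30,"roll": 0,"jaw": -1},
    {"dx": 0,"dy": 0,"dz": 15,"roll": 0,"jaw": -1},
    {"dx": 0,"dy": 0,"dz": 4,"roll": 0,"jaw": -1},
    {"dx": 0,"dy": 0,"dz": 2,"roll": 0,"jaw": -1},
    {"dx": 0,"dy": 0,"dz": 0,"roll": 0,"jaw": -1},
    {"dx": 0,"dy": 0,"dz": 0,"roll": 0,"jaw": -1}
  ]
}}

```text
time_s: 3.45
ee_pos: [0.4494, -0.088, 0.0356]
eef_rot: [-3.141, 0.002, -3.054]
force: [-0.9, -0.1, 0.0]
grip_width: 0.0943
grip_force: 0.0
```

Request:
{"api": "send_rows", "payload": {
  "rows": [
    {"dx": 0,"dy": 0,"dz": 2,"roll": 0,"jaw": -1},
    {"dx": -5,"dy": 0,"dz": 0,"roll": 0,"jaw": -1},
    {"dx": -5,"dy": 0,"dz": 0,"roll": 0,"jaw": -1},
    {"dx": -5,"dy": 0,"dz": 0,"roll": 0,"jaw": -1},
    {"dx": -5,"dy": 0,"dz": 0,"roll": 0,"jaw": -1},
    {"dx": -5,"dy": 0,"dz": 0,"roll": 0,"jaw": -1},
    {"dx": -5,"dy": 0,"dz": 0,"roll": 0,"jaw": -1},
    {"dx": -5,"dy": 0,"dz": 0,"roll": 0,"jaw": -1},
    {"dx": -5,"dy": 0,"dz": 0,"roll": 0,"jaw": -1},
    {"dx": -5,"dy": 0,"dz": 0,"roll": 0,"jaw": -1},
    {"dx": -5,"dy": 0,"dz": 0,"roll": 0,"jaw": -1}
  ]
}}

```text
time_s: 4.37
ee_pos: [0.499, -0.0838, 0.0324]
eef_rot: [3.142, -0.0, -3.055]
force: [-1.2, -0.4, 1.6]
grip_width: 0.0939
grip_force: 1.0
```

```bash
python3 -c "
from h import *
snap('wrist','w3')"
```

```text
(no output)
```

View pics/w3.png

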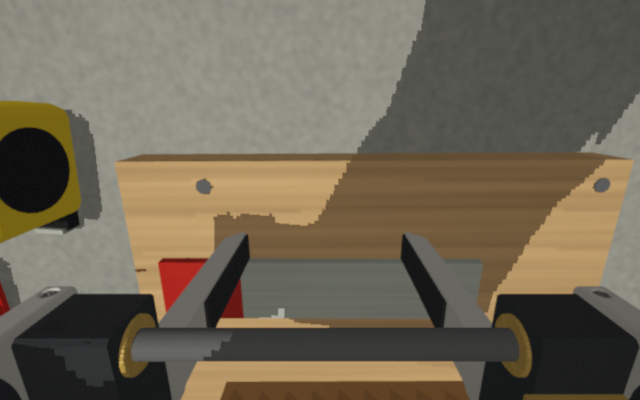

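Wrist view: the bar is now squared, its near edge level at row ~259 from (160,259) to (480,260), with both fingers against it. About 58 mm to the fence.

Request:
{"api": "send_rows", "payload": {
  "rows": [
    {"dx": -5,"dy": 0,"dz": 0,"roll": 0,"jaw": -1},
    {"dx": -5,"dy": 0,"dz": 0,"roll": 0,"jaw": -1},
    {"dx": -5,"dy": 0,"dz": 0,"roll": 0,"jaw": -1},
    {"dx": -5,"dy": 0,"dz": 0,"roll": 0,"jaw": -1},
    {"dx": -5,"dy": 0,"dz": 0,"roll": 0,"jaw": -1},
    {"dx": -5,"dy": 0,"dz": 0,"roll": 0,"jaw": -1},
    {"dx": -5,"dy": 0,"dz": 0,"roll": 0,"jaw": -1},
    {"dx": -5,"dy": 0,"dz": 0,"roll": 0,"jaw": -1},
    {"dx": -5,"dy": 0,"dz": 0,"roll": 0,"jaw": -1},
    {"dx": -4,"dy": 0,"dz": 0,"roll": 0,"jaw": -1},
    {"dx": 0,"dy": 0,"dz": 0,"roll": 0,"jaw": -1}
  ]
}}

```text
time_s: 5.33
ee_pos: [0.5482, -0.0795, 0.0325]
eef_rot: [-3.141, 0.001, -3.055]
force: [0.7, -1.2, 1.0]
grip_width: 0.0936
grip_force: 0.0
```

Request:
{"api": "send_rows", "payload": {
  "rows": [
    {"dx": -2,"dy": 0,"dz": 0,"roll": 0,"jaw": -1},
    {"dx": -2,"dy": 0,"dz": 0,"roll": 0,"jaw": -1},
    {"dx": 0,"dy": 0,"dz": 0,"roll": 0,"jaw": -1}
  ]
}}

```text
time_s: 5.58
ee_pos: [0.5516, -0.0792, 0.0325]
eef_rot: [-3.142, 0.0, -3.055]
force: [0.0, -0.9, 0.4]
grip_width: 0.0938
grip_force: 0.0
```

Request:
{"api": "send_rows", "payload": {
  "rows": [
    {"dx": -2,"dy": 0,"dz": 0,"roll": 0,"jaw": -1},
    {"dx": 0,"dy": 0,"dz": 0,"roll": 0,"jaw": -1}
  ]
}}

```text
time_s: 5.75
ee_pos: [0.5536, -0.0791, 0.0325]
eef_rot: [-3.142, 0.0, -3.055]
force: [-1.4, -0.3, -0.7]
grip_width: 0.0939
grip_force: 0.2
```

Request:
{"api": "send_rows", "payload": {
  "rows": [
    {"dx": -1,"dy": 0,"dz": 0,"roll": 0,"jaw": -1},
    {"dx": 0,"dy": 0,"dz": 0,"roll": 0,"jaw": -1}
  ]
}}

```text
time_s: 5.92
ee_pos: [0.5544, -0.079, 0.0325]
eef_rot: [3.142, 0.0, -3.055]
force: [-1.6, -0.4, 1.3]
grip_width: 0.0938
grip_force: 0.7
```

Request:
{"api": "send_rows", "payload": {
  "rows": [
    {"dx": -1,"dy": 0,"dz": 0,"roll": 0,"jaw": -1},
    {"dx": -1,"dy": 0,"dz": 0,"roll": 0,"jaw": -1},
    {"dx": 0,"dy": 0,"dz": 0,"roll": 0,"jaw": -1}
  ]
}}

```text
time_s: 6.17
ee_pos: [0.5564, -0.0788, 0.0324]
eef_rot: [-3.142, -0.0, -3.055]
force: [-2.7, 0.0, 0.8]
grip_width: 0.0941
grip_force: 1.0
```

Request:
{"api": "send_rows", "payload": {
  "rows": [
    {"dx": -1,"dy": 0,"dz": 0,"roll": 0,"jaw": -1},
    {"dx": 0,"dy": 0,"dz": 0,"roll": 0,"jaw": -1}
  ]
}}

```text
time_s: 6.33
ee_pos: [0.5568, -0.0788, 0.0323]
eef_rot: [-3.142, -0.002, -3.054]
force: [-5.6, -1.8, 3.4]
grip_width: 0.0937
grip_force: 3.4
```

Request:
{"api": "send_rows", "payload": {
  "rows": [
    {"dx": -1,"dy": 0,"dz": 0,"roll": 0,"jaw": -1},
    {"dx": 0,"dy": 0,"dz": 0,"roll": 0,"jaw": -1}
  ]
}}

```text
time_s: 6.5
ee_pos: [0.557, -0.0788, 0.0322]
eef_rot: [3.141, -0.004, -3.054]
force: [-12.5, -1.8, 8.3]
grip_width: 0.0944
grip_force: 6.5
```

Request:
{"api": "send_rows", "payload": {
  "rows": [
    {"dx": 3,"dy": 0,"dz": 0,"roll": 0,"jaw": -1},
    {"dx": 8,"dy": 0,"dz": 0,"roll": 0,"jaw": -1},
    {"dx": 20,"dy": 0,"dz": 0,"roll": 0,"jaw": -1},
    {"dx": 30,"dy": 0,"dz": -20,"roll": 0,"jaw": 1},
    {"dx": 20,"dy": 0,"dz": -30,"roll": 0,"jaw": 1},
    {"dx": 20,"dy": 0,"dz": -30,"roll": 0,"jaw": 1},
    {"dx": 0,"dy": 0,"dz": -30,"roll": 0,"jaw": 1},
    {"dx": 0,"dy": 0,"dz": -30,"roll": 0,"jaw": 1},
    {"dx": 0,"dy": 0,"dz": 0,"roll": 0,"jaw": 1},
    {"dx": 0,"dy": 0,"dz": 0,"roll": 0,"jaw": 1}
  ]
}}

```text
time_s: 7.33
ee_pos: [0.4582, -0.0875, 0.1737]
eef_rot: [-3.14, 0.004, -3.055]
force: [-0.2, -0.4, 0.4]
grip_width: 0.0506
grip_force: 0.0
```

```bash
python3 -c "
from h import *
snap('wrist','w4');snap('top','top4')
crop('w4',180,150,500,390,2.5,'w4c')"
```

```text
(no output)
```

View pics/w4c.png

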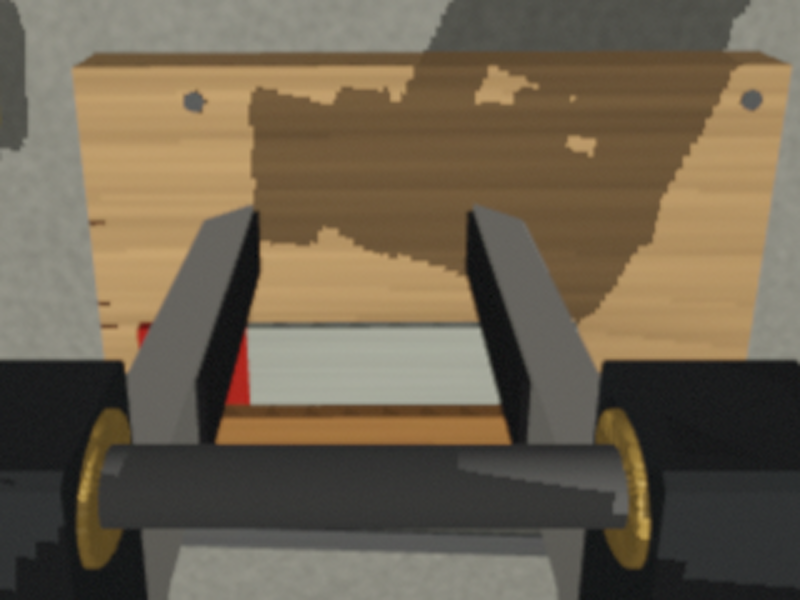

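The crop shows the bar flush along the fence, its far edge on the fence foot. The paint line is at crop (247,325)–(249,404), the red end at (139,325), and the board corners at (76,67) and (790,66). The right edge passes (103,355).

```bash
python3 -c "
from h import *
c=load('w4')
P=lambda u,v,z:plane(c,180+(u+.5)/2.5-.5,150+(v+.5)/2.5-.5,z)
nr,nl,e=P(76,67,.03),P(790,66,.03),P(103.5,355,.03)
y=(nl-nr);print('L',np.linalg.norm(y));y/=np.linalg.norm(y);x=np.array([y[1],-y[0],0])
print('yaw',np.degrees(np.arctan2(x[1],x[0])),nr,nl)
B=lambda p:(np.round([(p-nr)@x*1e3-100,(p-nr)@y*1e3-150],1))
print('edge',B(e))
for u,v in [(247.5,325),(249.5,404),(139,325)]: print(B(P(u,v,.036)))
print(B(get_obs()['ee_pos']))
c=load('top4')
im=c['frame'].astype(int)
m=(im[:,:,0]>120)&(im[:,:,1]<60)&(im[:,:,2]<70); m[:150]=0;m[240:]=0;m[:,:330]=0;m[:,:]=m; m[:,400:]=0
vs,us=np.nonzero(m);print(us.min(),us.max(),vs.min(),vs.max())
crop('top4',275,150,415,240,5.7,'top4c')
"
```

```text
L 0.2977615816186388
yaw 5.163464161020996 [ 0.45791746 -0.20708767  0.03      ] [0.43111966 0.08946559 0.03      ]
edge [  37.8 -151.8]
[ 18.3 -82.7]
[ 60.2 -83.6]
[  18.3 -131.9]
[-89.8 -30.6]
357 370 173 184
```

View pics/top4c.png

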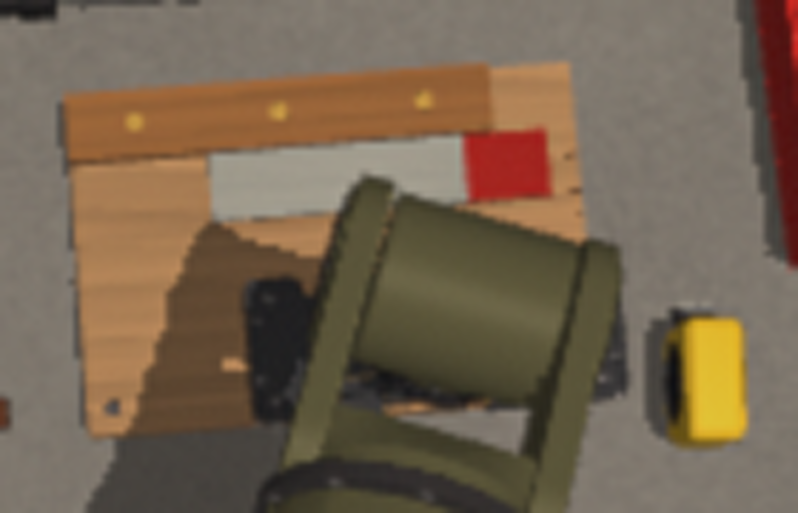

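Top view: the bar lies along the fence. The paint line is at crop (466,168) and the board edge is at about (579,160), so roughly 67 mm remain. The bare end is at board y ≈ +67. Next I go left of the bare end with the fingers shut.

Request:
{"api": "send_rows", "payload": {
  "rows": [
    {"dx": -21,"dy": 22,"dz": 0,"roll": 0,"jaw": 1},
    {"dx": -21,"dy": 22,"dz": 0,"roll": 0,"jaw": 1},
    {"dx": -21,"dy": 22,"dz": 0,"roll": 0,"jaw": 1},
    {"dx": -21,"dy": 22,"dz": 0,"roll": 0,"jaw": 1},
    {"dx": -21,"dy": 22,"dz": 0,"roll": 0,"jaw": 1},
    {"dx": -20,"dy": 22,"dz": 0,"roll": 0,"jaw": 1},
    {"dx": 0,"dy": 0,"dz": 0,"roll": 0,"jaw": 1},
    {"dx": 0,"dy": 0,"dz": 35,"roll": 0,"jaw": 1},
    {"dx": 0,"dy": 0,"dz": 35,"roll": 0,"jaw": 1},
    {"dx": 0,"dy": 0,"dz": 35,"roll": 0,"jaw": 1},
    {"dx": 0,"dy": 0,"dz": 20,"roll": 0,"jaw": 1},
    {"dx": 0,"dy": 0,"dz": 0,"roll": 0,"jaw": 1}
  ]
}}

```text
time_s: 8.43
ee_pos: [0.5675, 0.0546, 0.0417]
eef_rot: [3.141, -0.009, -3.055]
force: [1.0, -0.5, -0.8]
grip_width: 0.0
grip_force: 0.0
```

Request:
{"api": "send_rows", "payload": {
  "rows": [
    {"dx": 0,"dy": 0,"dz": 10,"roll": 0,"jaw": 1},
    {"dx": 0,"dy": 0,"dz": 4,"roll": 0,"jaw": 1},
    {"dx": 0,"dy": 0,"dz": 0,"roll": 0,"jaw": 1},
    {"dx": 0,"dy": 0,"dz": 0,"roll": 0,"jaw": 1}
  ]
}}

```text
time_s: 8.77
ee_pos: [0.5712, 0.055, 0.0343]
eef_rot: [-3.142, 0.001, -3.055]
force: [-0.2, 0.9, 0.6]
grip_width: 0.0003
grip_force: 0.0
```

```bash
python3 -c "
from h import *
nr=np.array([.458,-.2071,0]);a=np.radians(5.05);x=np.array([np.cos(a),np.sin(a),0]);y=np.array([-np.sin(a),np.cos(a),0])
o=get_obs();p=o['ee_pos'];print(p,(p-nr)@x*1e3-100,(p-nr)@y*1e3-150)"
```

```text
[0.5712324  0.0549523  0.03429021] 35.86002533394617 101.06779758933834
```

Request:
{"api": "send_rows", "payload": {
  "rows": [
    {"dx": 0,"dy": 0,"dz": 2,"roll": 0,"jaw": 1},
    {"dx": 0,"dy": -5,"dz": 0,"roll": 0,"jaw": 1},
    {"dx": 0,"dy": -5,"dz": 0,"roll": 0,"jaw": 1},
    {"dx": 0,"dy": -4,"dz": 0,"roll": 0,"jaw": 1},
    {"dx": 0,"dy": -4,"dz": 0,"roll": 0,"jaw": 1},
    {"dx": 0,"dy": -4,"dz": 0,"roll": 0,"jaw": 1},
    {"dx": 0,"dy": -4,"dz": 0,"roll": 0,"jaw": 1},
    {"dx": 0,"dy": -4,"dz": 0,"roll": 0,"jaw": 1},
    {"dx": 0,"dy": -4,"dz": 0,"roll": 0,"jaw": 1},
    {"dx": 0,"dy": -4,"dz": 0,"roll": 0,"jaw": 1},
    {"dx": 0,"dy": -4,"dz": 0,"roll": 0,"jaw": 1}
  ]
}}

```text
time_s: 9.68
ee_pos: [0.5745, 0.0129, 0.0315]
eef_rot: [3.141, 0.0, -3.055]
force: [-1.6, 2.1, 1.0]
grip_width: 0.0005
grip_force: 1.1
```

Request:
{"api": "send_rows", "payload": {
  "rows": [
    {"dx": 0,"dy": -4,"dz": 0,"roll": 0,"jaw": 1},
    {"dx": 0,"dy": -4,"dz": 0,"roll": 0,"jaw": 1},
    {"dx": 0,"dy": -4,"dz": 0,"roll": 0,"jaw": 1},
    {"dx": 0,"dy": -4,"dz": 0,"roll": 0,"jaw": 1},
    {"dx": 0,"dy": -4,"dz": 0,"roll": 0,"jaw": 1},
    {"dx": 0,"dy": -4,"dz": 0,"roll": 0,"jaw": 1},
    {"dx": 0,"dy": -4,"dz": 0,"roll": 0,"jaw": 1},
    {"dx": 0,"dy": -2,"dz": 0,"roll": 0,"jaw": 1},
    {"dx": 0,"dy": 0,"dz": 0,"roll": 0,"jaw": 1},
    {"dx": 0,"dy": 0,"dz": 0,"roll": 0,"jaw": 1}
  ]
}}

```text
time_s: 10.52
ee_pos: [0.577, -0.017, 0.0314]
eef_rot: [-3.141, -0.0, -3.055]
force: [-0.4, 0.1, 0.4]
grip_width: 0.0008
grip_force: 0.0
```

```bash
python3 -c "
from h import *
snap('wrist','w5');snap('top','top5')
nr=np.array([.458,-.2071,0]);a=np.radians(5.05);x=np.array([np.cos(a),np.sin(a),0]);y=np.array([-np.sin(a),np.cos(a),0])
o=get_obs();p=o['ee_pos'];print(p,(p-nr)@x*1e3-100,(p-nr)@y*1e3-150)
a=cv2.resize(cv2.imread('pics/w5.png'),None,fx=1,fy=1)[:,:];b=cv2.imread('pics/top5.png')[155:215,300:400]
b=cv2.resize(b,(640,384),interpolation=cv2.INTER_CUBIC)[:200]
cv2.imwrite('pics/c5.png',np.vstack([a,b]))"
```

```text
[ 0.57698626 -0.01684652  0.03137026] 35.27146430370661 29.041197480520623
```

View pics/c5.png

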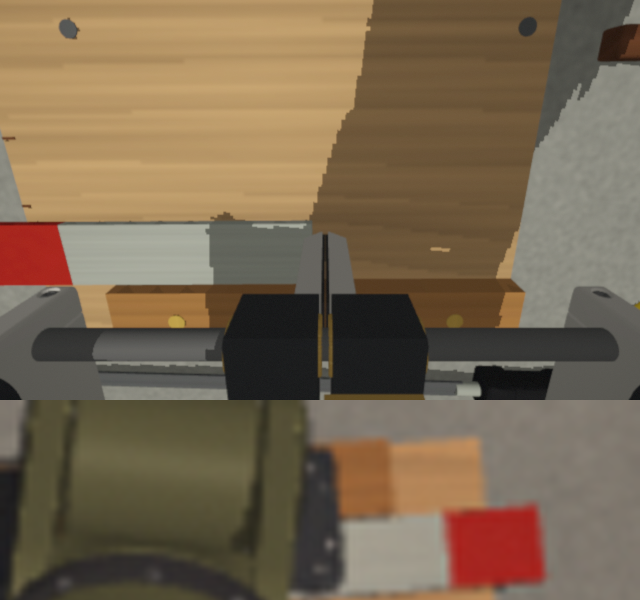

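The wrist view shows the bar still flush with the fence, the paint line at (58,224)–(72,285) and the board edge running (0,130)–(28,220). In the top strip, the paint line is at x≈450 and the board edge at x≈490 on the same row, so about 20 mm remain.

```bash
python3 -c "
from h import *
nr=np.array([.458,-.2071,0]);a=np.radians(5.05);x=np.array([np.cos(a),np.sin(a),0]);y=np.array([-np.sin(a),np.cos(a),0])
B=lambda p:np.round([(p-nr)@x*1e3-100,(p-nr)@y*1e3-150],1)
c=load('w5')
for u,v,z in [(0,130,.03),(27.5,220,.03),(58,224,.036),(72,285,.036)]: print(B(plane(c,u,v,z)))
c=load('top5')
P=lambda u,v,z:B(plane(c,300+(u+.5)/6.4-.5,155+(v-400+.5)/6.4-.5,z))
print(P(480,440,.03),P(484,500,.03),P(443,513,.036),P(452,590,.036),P(538,507,.036),P(544,580,.036))
# edge localisation by intensity profile in top0 (edge) and top5 (paint), board frame scan lines
t0=load('top0')
def prof(c,bx,z,ys,f):
    R=cv2.Rodrigues(c['rvec'])[0]
    pts=np.array([nr+x*(bx+100)/1e3+y*(yy+150)/1e3+[0,0,z] for yy in ys])
    uv=cv2.projectPoints(pts,c['rvec'],c['tvec'],c['camera_matrix'],None)[0].reshape(-1,2).astype(np.float32)
    s=cv2.remap(c['frame'],uv[:,0].copy(),uv[:,1].copy(),cv2.INTER_LINEAR).reshape(-1,3).astype(float)
    return f(s)
ys=np.arange(-180,-100,.5)
def cross(s):
    s=cv2.GaussianBlur(s.reshape(-1,1),(1,9),0).ravel();d=np.abs(np.diff(s));return ys[d.argmax()],
def mid(s,lo,hi):
    n=(s-lo)/(hi-lo);i=np.argmax(n>.5);return ys[i-1]+(.5-n[i-1])/(n[i]-n[i-1])*.5
for bx in [-20,0,10,80,90]:
    s=prof(t0,bx,.03,ys,lambda s:s[:,0]-s[:,2]); print('edge',bx,mid(s,s[:15].mean(),s[80:110].mean()))
for bx in [28,34,40,46,52]:
    s=prof(load('top5'),bx,.036,ys,lambda s:s[:,1]); print('paint',bx,mid(s,s[20:50].mean(),s[-30:].mean()))
"
```

```text
[ -34.3 -152.4]
[  19.4 -151.4]
[  19.7 -128. ]
[  60.6 -129.1]
[  98.  -151.4] [  65.7 -150.5] [  59.1 -127.3] [  18.  -128.3] [  58.6 -177.4] [  19.7 -176.8]
edge -20 -150.79074074074074
edge 0 -150.94444444444446
edge 10 -150.55833333333334
edge 80 -150.58333333333334
edge 90 -150.83333333333334
paint 28 -99.81046511627908
paint 34 -99.77886178861789
paint 40 -99.78455284552845
paint 46 -99.89166666666667
paint 52 -99.87465986394558
```

Request:
{"api": "send_rows", "payload": {
  "rows": [
    {"dx": 0,"dy": -4,"dz": 0,"roll": 0,"jaw": 1},
    {"dx": 0,"dy": -4,"dz": 0,"roll": 0,"jaw": 1},
    {"dx": 0,"dy": -4,"dz": 0,"roll": 0,"jaw": 1},
    {"dx": 0,"dy": -4,"dz": 0,"roll": 0,"jaw": 1},
    {"dx": 0,"dy": -3,"dz": 0,"roll": 0,"jaw": 1},
    {"dx": 0,"dy": -1,"dz": 0,"roll": 0,"jaw": 1},
    {"dx": 0,"dy": 0,"dz": 0,"roll": 0,"jaw": 1},
    {"dx": 0,"dy": 0,"dz": 0,"roll": 0,"jaw": 1}
  ]
}}

```text
time_s: 11.28
ee_pos: [0.5788, -0.0369, 0.0314]
eef_rot: [-3.141, 0.0, -3.055]
force: [1.2, 0.2, -0.1]
grip_width: 0.0005
grip_force: 0.0
```

```bash
cat > m.py <<'E'
from h import *
nr=np.array([.458,-.2071,0]);a=np.radians(5.05);x=np.array([np.cos(a),np.sin(a),0]);y=np.array([-np.sin(a),np.cos(a),0])
def prof(c,bx,z,ys):
    pts=np.array([nr+x*(bx+100)/1e3+y*(yy+150)/1e3+[0,0,z] for yy in ys])
    uv=cv2.projectPoints(pts,c['rvec'],c['tvec'],c['camera_matrix'],None)[0].reshape(-1,2).astype(np.float32)
    return cv2.remap(c['frame'],uv[:,0].copy(),uv[:,1].copy(),cv2.INTER_LINEAR).reshape(-1,3).astype(float)
def mid(s,ys):
    n=(s-s.min())/(s.max()-s.min()); i=np.nonzero((n[:-1]-.5)*(n[1:]-.5)<=0)[0][-1]
    return ys[i]+(.5-n[i])/(n[i+1]-n[i])*.5
def paint(f,g):
    ys=np.arange(g-18,g+18,.5)
    return np.mean([mid(prof(load(f),b,.036,ys)[:,1],ys) for b in (28,34,40,46,52)])
def fence(f):  # far edge and near edge rows of bar -> bar yaw via red mask not needed
    pass
E
python3 -c "
from m import *
snap('top','top6')
for f,g in [('top0',0),('top4',-83),('top5',-128),('top6',-148)]:
  if g: print(f,paint(f,g))
p=get_obs()['ee_pos'];print(p,(p-nr)@x*1e3-100,(p-nr)@y*1e3-150)"
```

```text
top4 -83.09607323232322
top5 -128.27409090909092
top6 -148.16275252525253
[ 0.57879018 -0.03679301  0.03143746] 35.31258566541334 9.013342651063738
```

Request:
{"api": "send_rows", "payload": {
  "rows": [
    {"dx": 0,"dy": -1.5,"dz": 0,"roll": 0,"jaw": 1},
    {"dx": 0,"dy": -1,"dz": 0,"roll": 0,"jaw": 1},
    {"dx": 0,"dy": 0,"dz": 0,"roll": 0,"jaw": 1},
    {"dx": 0,"dy": 0,"dz": 0,"roll": 0,"jaw": 1},
    {"dx": 0,"dy": 4,"dz": 0,"roll": 0,"jaw": 1},
    {"dx": 0,"dy": 16,"dz": 0,"roll": 0,"jaw": 1},
    {"dx": 0,"dy": 0,"dz": -30,"roll": 0,"jaw": 1},
    {"dx": 0,"dy": 0,"dz": -35,"roll": 0,"jaw": 1},
    {"dx": 0,"dy": 0,"dz": -35,"roll": 0,"jaw": 1},
    {"dx": 0,"dy": 0,"dz": -35,"roll": 0,"jaw": 1},
    {"dx": 0,"dy": 0,"dz": 0,"roll": 0,"jaw": -1}
  ]
}}

```text
time_s: 12.25
ee_pos: [0.5796, -0.0193, 0.1736]
eef_rot: [-3.139, 0.01, -3.055]
force: [0.5, -0.8, 0.7]
grip_width: 0.004
grip_force: 0.0
```

Request:
{"api": "send_rows", "payload": {
  "rows": [
    {"dx": 20,"dy": -29,"dz": 0,"roll": 0,"jaw": -1},
    {"dx": 20,"dy": -29,"dz": 0,"roll": 0,"jaw": -1},
    {"dx": 20,"dy": -29,"dz": 0,"roll": 0,"jaw": -1},
    {"dx": 20,"dy": -29,"dz": 0,"roll": 0,"jaw": -1},
    {"dx": 20,"dy": -29,"dz": 0,"roll": 0,"jaw": -1},
    {"dx": 20,"dy": -29,"dz": 0,"roll": 0,"jaw": -1},
    {"dx": 10,"dy": 0,"dz": 0,"roll": 0,"jaw": -1},
    {"dx": 0,"dy": 0,"dz": 0,"roll": 0,"jaw": -1},
    {"dx": 0,"dy": 0,"dz": 0,"roll": 0,"jaw": -1}
  ]
}}

```text
time_s: 13.0
ee_pos: [0.463, -0.2036, 0.1665]
eef_rot: [-3.141, 0.0, -3.055]
force: [-0.1, -0.4, 0.2]
grip_width: 0.0637
grip_force: 0.0
```

```bash
python3 -c "
from m import *
snap('top','top7');snap('wrist','w7')
print(paint('top7',-150.5)); print((get_obs()['ee_pos']-nr)@x*1e3-100,(get_obs()['ee_pos']-nr)@y*1e3-150)
crop('w7',240,150,440,300,4,'w7c')"
```

```text
-150.02166666666668
-94.09178012997702 -146.39624476809232
```

View pics/w7c.png

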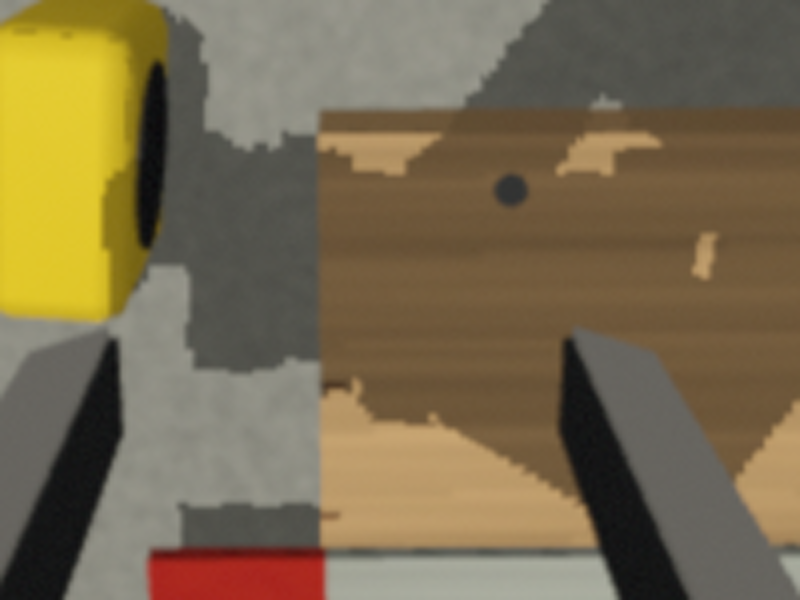

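The edge is at crop x=320 and the paint line at x=325, with about 3.5 px/mm, so roughly 1.2 mm of red is still on the board. I'll go back and nudge it that far.

Request:
{"api": "send_rows", "payload": {
  "rows": [
    {"dx": -10,"dy": 0,"dz": 0,"roll": 0,"jaw": 1},
    {"dx": -20,"dy": 29,"dz": 0,"roll": 0,"jaw": 1},
    {"dx": -20,"dy": 29,"dz": 0,"roll": 0,"jaw": 1},
    {"dx": -20,"dy": 29,"dz": 0,"roll": 0,"jaw": 1},
    {"dx": -20,"dy": 29,"dz": 0,"roll": 0,"jaw": 1},
    {"dx": -20,"dy": 29,"dz": 0,"roll": 0,"jaw": 1},
    {"dx": -20,"dy": 29,"dz": 0,"roll": 0,"jaw": 1},
    {"dx": 0,"dy": 0,"dz": 0,"roll": 0,"jaw": 1},
    {"dx": 0,"dy": 0,"dz": 0,"roll": 0,"jaw": 1},
    {"dx": 0,"dy": 0,"dz": 35,"roll": 0,"jaw": 1},
    {"dx": 0,"dy": 0,"dz": 35,"roll": 0,"jaw": 1}
  ]
}}

```text
time_s: 14.02
ee_pos: [0.5783, -0.0194, 0.097]
eef_rot: [-3.141, 0.004, -3.054]
force: [1.3, 0.4, -0.2]
grip_width: 0.0052
grip_force: 0.0
```

Request:
{"api": "send_rows", "payload": {
  "rows": [
    {"dx": 0,"dy": 0,"dz": 35,"roll": 0,"jaw": 1},
    {"dx": 0,"dy": 0,"dz": 20,"roll": 0,"jaw": 1},
    {"dx": 0,"dy": 0,"dz": 9,"roll": 0,"jaw": 1},
    {"dx": 0,"dy": 0,"dz": 0,"roll": 0,"jaw": 1},
    {"dx": 0,"dy": 0,"dz": 0,"roll": 0,"jaw": 1},
    {"dx": 0,"dy": 0,"dz": 0,"roll": 0,"jaw": 1}
  ]
}}

```text
time_s: 14.52
ee_pos: [0.5778, -0.0196, 0.0332]
eef_rot: [-3.141, 0.001, -3.055]
force: [-0.1, 1.0, 0.0]
grip_width: 0.0004
grip_force: 0.0
```

```bash
python3 -c "
from m import *
o=get_obs();p=o['ee_pos'];print(p,(p-nr)@x*1e3-100,(p-nr)@y*1e3-150,o['grip_width'])"
```

```text
[ 0.57777564 -0.01960994  0.03323105] 35.81452376278409 26.219016989128505 0.00040087745493045166
```

Request:
{"api": "send_rows", "payload": {
  "rows": [
    {"dx": 0,"dy": -8,"dz": 1,"roll": 0,"jaw": 1},
    {"dx": 0,"dy": -8,"dz": 0,"roll": 0,"jaw": 1},
    {"dx": 0,"dy": -2,"dz": 0,"roll": 0,"jaw": 1},
    {"dx": 0,"dy": -1,"dz": 0,"roll": 0,"jaw": 1},
    {"dx": 0,"dy": -1,"dz": 0,"roll": 0,"jaw": 1},
    {"dx": 0,"dy": -0.9,"dz": 0,"roll": 0,"jaw": 1},
    {"dx": 0,"dy": 0,"dz": 0,"roll": 0,"jaw": 1},
    {"dx": 0,"dy": 0,"dz": 0,"roll": 0,"jaw": 1},
    {"dx": 0,"dy": 0,"dz": 0,"roll": 0,"jaw": 1}
  ]
}}

```text
time_s: 15.27
ee_pos: [0.5791, -0.04, 0.0315]
eef_rot: [-3.142, 0.0, -3.055]
force: [-0.3, 0.2, 0.8]
grip_width: 0.0007
grip_force: 0.7
```

Request:
{"api": "send_rows", "payload": {
  "rows": [
    {"dx": 0,"dy": 4,"dz": 0,"roll": 0,"jaw": 1},
    {"dx": 0,"dy": 16,"dz": 0,"roll": 0,"jaw": 1},
    {"dx": 0,"dy": 0,"dz": -30,"roll": 0,"jaw": 1},
    {"dx": 0,"dy": 0,"dz": -35,"roll": 0,"jaw": 1},
    {"dx": 0,"dy": 0,"dz": -35,"roll": 0,"jaw": 1},
    {"dx": 0,"dy": 0,"dz": -35,"roll": 0,"jaw": 1},
    {"dx": 20,"dy": -29,"dz": 0,"roll": 0,"jaw": 1},
    {"dx": 20,"dy": -29,"dz": 0,"roll": 0,"jaw": 0},
    {"dx": 20,"dy": -29,"dz": 0,"roll": 0,"jaw": -1},
    {"dx": 20,"dy": -29,"dz": 0,"roll": 0,"jaw": -1},
    {"dx": 20,"dy": -29,"dz": 0,"roll": 0,"jaw": -1},
    {"dx": 20,"dy": -29,"dz": 0,"roll": 0,"jaw": -1}
  ]
}}

```text
time_s: 16.27
ee_pos: [0.4719, -0.2049, 0.1666]
eef_rot: [-3.141, 0.0, -3.054]
force: [0.8, -1.3, -0.2]
grip_width: 0.0307
grip_force: 0.0
```

Request:
{"api": "send_rows", "payload": {
  "rows": [
    {"dx": 25,"dy": 0,"dz": 0,"roll": 0,"jaw": -1},
    {"dx": 25,"dy": 0,"dz": 0,"roll": 0,"jaw": -1},
    {"dx": 0,"dy": 0,"dz": 0,"roll": 0,"jaw": -1},
    {"dx": 0,"dy": 0,"dz": 0,"roll": 0,"jaw": -1},
    {"dx": 0,"dy": 0,"dz": 0,"roll": 0,"jaw": -1}
  ]
}}

```text
time_s: 16.68
ee_pos: [0.4236, -0.2082, 0.1667]
eef_rot: [-3.141, 0.001, -3.055]
force: [-0.1, 0.2, -0.3]
grip_width: 0.0636
grip_force: 0.0
```

```bash
python3 -c "
from m import *
snap('top','top8');snap('wrist','w8')
print(paint('top8',-151))
a=cv2.resize(cv2.imread('pics/w8.png')[185:335,220:420],None,fx=4,fy=4,interpolation=cv2.INTER_CUBIC)[:, :800]
b=cv2.resize(cv2.imread('pics/top8.png')[155:200,280:400],(800,300),interpolation=cv2.INTER_CUBIC)
i=np.vstack([a,b])[300:900] if 0 else np.vstack([a[250:],b]);print(i.shape)
cv2.imwrite('pics/c8.png',i[:600])"
```

```text
-150.62228535353535
(650, 800, 3)
```

View pics/c8.png

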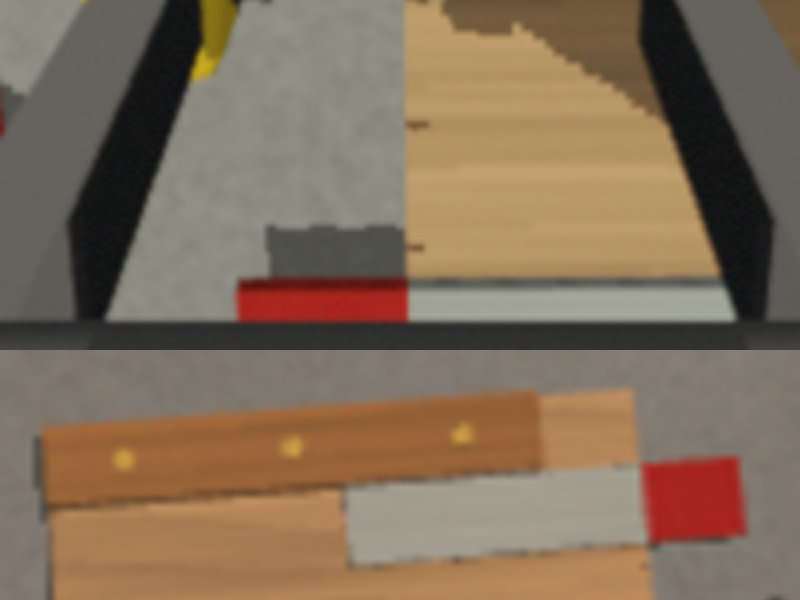

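The paint line is at x≈408 against the edge at x≈405, under 1 mm off. For the snugness, I'll compare the bar's cross position with the view taken straight after the fence press.

```bash
python3 -c "
from m import *
xs=np.arange(8,32,.5)
def near(f,by):
    c=load(f)
    pts=np.array([nr+x*(b+100)/1e3+y*(by+150)/1e3+[0,0,.036] for b in xs])
    uv=cv2.projectPoints(pts,c['rvec'],c['tvec'],c['camera_matrix'],None)[0].reshape(-1,2).astype(np.float32)
    s=cv2.remap(c['frame'],uv[:,0].copy(),uv[:,1].copy(),cv2.INTER_LINEAR).reshape(-1,3).astype(float)
    return mid(s[:,0]-s[:,2],xs)
for f,r in [('top4',(20,30,40,50,60)),('top8',(-10,-20,-30,-40,-50,-60,-70,-80,-90,-100,-110,-120,-130,-140))]: print(f,[round(near(f,b),1) for b in r])
"
```

```text
top4 [np.float64(17.8), np.float64(17.4), np.float64(16.5), np.float64(17.4), np.float64(17.8)]
top8 [np.float64(17.0), np.float64(17.3), np.float64(17.5), np.float64(17.6), np.float64(17.6), np.float64(18.0), np.float64(18.1), np.float64(17.6), np.float64(17.6), np.float64(17.9), np.float64(18.4), np.float64(17.9), np.float64(18.0), np.float64(18.2)]
```

The slope is under 0.4°, but a gentle press against the fence settles it cheaply. I'll do it with the fingers open.

Request:
{"api": "send_rows", "payload": {
  "rows": [
    {"dx": -20,"dy": 14,"dz": 0,"roll": 0,"jaw": -1},
    {"dx": -20,"dy": 14,"dz": 0,"roll": 0,"jaw": -1},
    {"dx": -20,"dy": 14,"dz": 0,"roll": 0,"jaw": -1},
    {"dx": -20,"dy": 14,"dz": 0,"roll": 0,"jaw": -1},
    {"dx": -20,"dy": 14,"dz": 0,"roll": 0,"jaw": -1},
    {"dx": -19,"dy": 13,"dz": 0,"roll": 0,"jaw": -1},
    {"dx": 0,"dy": 0,"dz": 35,"roll": 0,"jaw": -1},
    {"dx": 0,"dy": 0,"dz": 35,"roll": 0,"jaw": -1},
    {"dx": 0,"dy": 0,"dz": 35,"roll": 0,"jaw": -1},
    {"dx": 0,"dy": 0,"dz": 20,"roll": 0,"jaw": -1},
    {"dx": 0,"dy": 0,"dz": 8,"roll": 0,"jaw": -1},
    {"dx": 0,"dy": 0,"dz": 0,"roll": 0,"jaw": -1}
  ]
}}

```text
time_s: 17.78
ee_pos: [0.5342, -0.1146, 0.0321]
eef_rot: [3.141, -0.002, -3.054]
force: [-0.3, -0.9, 0.3]
grip_width: 0.0943
grip_force: 0.0
```

Request:
{"api": "send_rows", "payload": {
  "rows": [
    {"dx": 0,"dy": 0,"dz": 0.5,"roll": 0,"jaw": -1},
    {"dx": 0,"dy": 0,"dz": 0,"roll": 0,"jaw": -1},
    {"dx": 0,"dy": 0,"dz": 0,"roll": 0,"jaw": -1}
  ]
}}

```text
time_s: 18.03
ee_pos: [0.5351, -0.1152, 0.0337]
eef_rot: [-3.141, 0.001, -3.055]
force: [0.4, -0.9, -0.1]
grip_width: 0.0938
grip_force: 0.0
```

```bash
python3 -c "
from m import *
o=get_obs();p=o['ee_pos'];print(p,(p-nr)@x*1e3-100,(p-nr)@y*1e3-150,o['grip_width'])
p=np.array([.557,-.0788,.03]);print((p-nr)@x*1e3-100)"
```

```text
[ 0.53505538 -0.11523617  0.03371295] -15.15740855273171 -65.2755701193091 0.09377475947261069
9.909322184984035
```

Request:
{"api": "send_rows", "payload": {
  "rows": [
    {"dx": -6,"dy": 0,"dz": 1,"roll": 0,"jaw": -1},
    {"dx": -6,"dy": 0,"dz": 0,"roll": 0,"jaw": -1},
    {"dx": -5,"dy": 0,"dz": 0,"roll": 0,"jaw": -1},
    {"dx": -3,"dy": 0,"dz": 0,"roll": 0,"jaw": -1},
    {"dx": -2,"dy": 0,"dz": 0,"roll": 0,"jaw": -1},
    {"dx": -1,"dy": 0,"dz": 0,"roll": 0,"jaw": -1},
    {"dx": -1,"dy": 0,"dz": 0,"roll": 0,"jaw": -1},
    {"dx": 0,"dy": 0,"dz": 0,"roll": 0,"jaw": -1}
  ]
}}

```text
time_s: 18.7
ee_pos: [0.5584, -0.1131, 0.0319]
eef_rot: [-3.142, -0.0, -3.055]
force: [0.1, 0.2, 0.1]
grip_width: 0.0938
grip_force: 0.0
```

Request:
{"api": "send_rows", "payload": {
  "rows": [
    {"dx": -1,"dy": 0,"dz": 0,"roll": 0,"jaw": -1},
    {"dx": 0,"dy": 0,"dz": 0,"roll": 0,"jaw": -1}
  ]
}}

```text
time_s: 18.87
ee_pos: [0.5593, -0.1131, 0.032]
eef_rot: [3.142, -0.0, -3.055]
force: [-0.4, 0.4, 0.3]
grip_width: 0.0941
grip_force: 0.0
```

Request:
{"api": "send_rows", "payload": {
  "rows": [
    {"dx": -1,"dy": 0,"dz": 0,"roll": 0,"jaw": -1},
    {"dx": 0,"dy": 0,"dz": 0,"roll": 0,"jaw": -1}
  ]
}}

```text
time_s: 19.03
ee_pos: [0.5598, -0.113, 0.0318]
eef_rot: [3.141, -0.002, -3.054]
force: [-4.4, -0.9, 2.3]
grip_width: 0.0936
grip_force: 2.4
```

Request:
{"api": "send_rows", "payload": {
  "rows": [
    {"dx": -1,"dy": 0,"dz": 0,"roll": 0,"jaw": -1},
    {"dx": 0,"dy": 0,"dz": 0,"roll": 0,"jaw": -1}
  ]
}}

```text
time_s: 19.2
ee_pos: [0.56, -0.1129, 0.0317]
eef_rot: [3.141, -0.004, -3.054]
force: [-11.1, -0.7, 5.9]
grip_width: 0.0941
grip_force: 5.6
```

Request:
{"api": "send_rows", "payload": {
  "rows": [
    {"dx": 2,"dy": 0,"dz": 0,"roll": 0,"jaw": -1},
    {"dx": 10,"dy": 0,"dz": 0,"roll": 0,"jaw": -1},
    {"dx": 20,"dy": 0,"dz": 0,"roll": 0,"jaw": -1},
    {"dx": 20,"dy": 0,"dz": -20,"roll": 0,"jaw": -1},
    {"dx": 20,"dy": -13,"dz": -30,"roll": 0,"jaw": -1},
    {"dx": 20,"dy": -15,"dz": -30,"roll": 0,"jaw": -1},
    {"dx": 20,"dy": -15,"dz": -30,"roll": 0,"jaw": -1},
    {"dx": 20,"dy": -20,"dz": -25,"roll": 0,"jaw": -1},
    {"dx": 15,"dy": -20,"dz": 0,"roll": 0,"jaw": -1},
    {"dx": 0,"dy": 0,"dz": 0,"roll": 0,"jaw": -1},
    {"dx": 0,"dy": 0,"dz": 0,"roll": 0,"jaw": -1},
    {"dx": 0,"dy": 0,"dz": 0,"roll": 0,"jaw": -1}
  ]
}}

```text
time_s: 20.2
ee_pos: [0.4223, -0.208, 0.1667]
eef_rot: [3.141, 0.0, -3.055]
force: [0.0, 0.7, 0.3]
grip_width: 0.0941
grip_force: 0.0
```

```bash
python3 -c "
from m import *
snap('top','top9');snap('wrist','w9')
print(paint('top9',-151))
a=cv2.resize(cv2.imread('pics/w9.png')[240:320,220:420],None,fx=4,fy=4,interpolation=cv2.INTER_CUBIC)
b=cv2.resize(cv2.imread('pics/top9.png')[155:197,280:400],(800,280),interpolation=cv2.INTER_CUBIC)
cv2.imwrite('pics/c9.png',np.vstack([a,b]))"
```

```text
-150.62833333333333
```

View pics/c9.png

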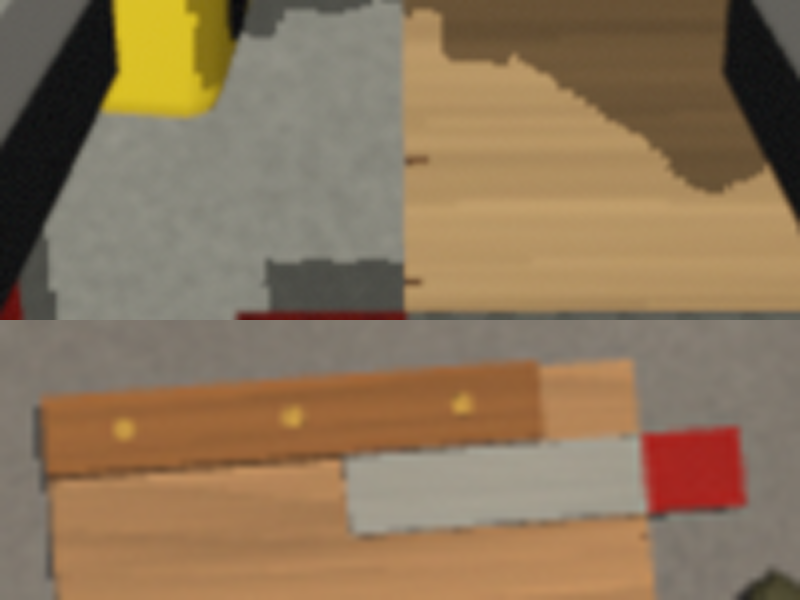

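The paint line (x≈406) is level with the board edge (x≈404), the bar is flush with the fence, and the hand is clear, so I'm handing in.

```bash
python3 -c "
from station import *
print(hand_in())"
```

```text
the job is handed in; nothing more can be done
None
```

I handed the job in at about 20 s of the 48 s allowed: the bar is flush against the fence, the paint line is within about 1 mm of the sawing edge in the last pictures, and the hand is clear; no verdict came back.

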